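# Put the focus gauge to bed in its case

### The arm

A 7-joint arm with a two-finger parallel gripper is mounted at the origin on a cart in front of the work surface, level with it; the furniture and walls round the work are solid. World frame = base frame: x ahead of the robot, y to its left, z up, the work surface at z = 0. Lengths are in m, angles in rad, forces in N, time in s.
With the tool pointing down it reaches from about 0.4 to 0.85 m from the base axis. Payload 6.9 kg.
Tool frame: the origin (TCP) lies midway between the tips of the shut fingers; the grasp point (between the pads) lies 19 mm behind it (grasp_offset is the distance from the TCP to the grasp point, in m); x points along the fingers, z is the direction in which the jaws open and shut, and the axes are right-handed (so a half turn about x gives the same grasp; the last joint's range is limited). The gripper opens to 85 mm and grips with 20 to 120 N. Pads are 22 mm wide; open, the fingers measure 114 mm over their backs; the gripper's body (76 mm by 85 mm) begins 54 mm behind the grasp point. The pads swing forward as they close: fully open they stand 13 mm farther back than shut.
Start: joints at [1.206, 0.507, -0.238, 1.5, 0.126, 1.149, -0.155], TCP at [0.283, -0.557, 0.231] pointing down, gripper open.
Joint ranges: [-3.08, 3.08], [-0.24, 2.05], [-1.43, 1.35], [0, 2.5], [-1.52, 4.66], [0.17, 1.96], [-2.89, 2.89]. Speed limits (rad/s): [2.39, 2.39, 3.14, 3.14, 3.14, 3.14, 3.14].

### API

Orientations are given as a unit quaternion [x, y, z, w].
In Python, from cell import sense, read_camera, get_calibration, sign_off, grasp_offset gives the robot as it stands. The module is installed in compiled form; this text tells all that it offers.
- The arm moves only by the tool jog_arm, never from a script. Its argument "series" is a list of rows, each an object of numbers: "tx", "ty", "tz": the shift along the tool's x, y, z in mm; "rx", "ry", "rz": the turn, a rotation vector about the tool's x, y, z in rad; "hand": the finger opening in mm, from 0 to 85.4. In form: [{"tx": .., "ty": .., "tz": .., "rx": .., "ry": .., "rz": .., "hand": ..}, ...]. A call has 1 to 10 rows; each row is the pose to reach, as a shift and turn from the pose commanded when the call began, along the tool's axes at that moment; what a row does not reach only later rows make up. A row lasts 1/12 s, in which the tool goes at most 41.7 mm and 7.16 degrees, less where a joint would pass 70% of its speed; a pose out of reach is approached as far as the arm can. A call with a gripper value outside its range is refused whole. The fingers move at their own pace and stop on an object; "newtons" is the grip in N (left out, the last holds). Time passes only in rows, so rows that repeat a pose let the fingers close. It gives the time, the measured TCP pose, the force and the opening at its end, in the units of the state.
- sense(): the state, without advancing time (a new reading comes with each control period).
- read_camera(name): name is "side" or "top"; returns (picture, depth): 420x560x3 uint8, red, green, blue; 420x560 float32, m along the optical axis (not along the pixel's ray), 0 where there is no reading.
- get_calibration(name): a dict with "K" (3x3 intrinsics, pixels), "R" (3x3) and "t" (3): a world point X has camera coordinates R X + t. Camera axes: x right, y down, z forward; pixel columns grow to the right and rows downward; lengths in m; the calibration is good to about 2 mm. A picture is of the moment at which its call begins. get_calibration takes no time and is no camera call.
- sign_off(): hands the job in, once; it reports no verdict.
The state is a dict: "clock": time; "joint_pos": joint angles; "joint_vel": joint speeds; "effort": joint torques, N m; "tool_pos": TCP position; "orientation": TCP orientation; "contact_force": force on the tool from outside, world axes, zero at the start; "ft_torque": the same for the moment, N m; "opening": finger opening in m.
Only numpy, scipy, OpenCV 4.12 (cv2) and the standard library are available. Lean on these libraries where they do the work, as an engineer would, in place of code of your own. Each camera call takes 0.05 s, during which the arm holds its last target. There are 200 camera calls.

### The job

Put the focus gauge away without grasping anything: with a fingertip push the standing gauge over along its open wooden case so that it lies flat in the pocket, then push the lid over from behind and press it fully shut. Do not lift the gauge or let it leave the case, and leave the other things on the worktop where they are.

Things in the scene. Friction and masses are not known exactly. Their poses are not given: they have to be found in the camera images.
- gauge_case: wooden case with a lined pocket and a hinged lid, fixed to the worktop: 134 mm long (its y), 52 mm wide (x), rim 32 mm high. Origin: centre of its underside, on the worktop; y runs along the case, away from the end where the gauge stands; x points to the hinge side, away from the robot. Pocket 122 x 40 mm inside, walls 6 mm, floor 4 mm above the worktop.
- gauge_mid (a point): centre of the focus gauge: loose light metal block with dark lines, 30 (x) x 22 (y) x 75 mm (z), about 0.1 kg. It starts upright in the pocket near the case's -y end, its top 79 mm above the worktop, its y nearly along the case. Pushed near its top along the case's +y past about 16 degrees it topples flat into the pocket, which has room for it.
- lid (a joint): angle of the case's lid (rad): 0 is shut flat on the rim; it starts open at 1.7 to 1.9 (1.57 is upright; more leans back). The hinge runs along the case's y, at x = +28.5 mm, z = 32.5 mm in the case's frame. Friction holds the lid where it is left; it moves with under 2 N at its free edge and has no latch.
- lid_edge (a point): middle of the lid's free edge. The lid is a wooden board 134 mm long, 52 mm wide, 6 mm thick, with a small brass tab on the free edge that sticks out 8 mm; the free edge lies 55 mm from the hinge line. Shut, the lid's top is 39 mm above the worktop.
- tweezers: bystander, not to be disturbed: steel tweezers, 126 mm long, 10 mm high, lying left of the case. Origin: centre of its underside.
- tag_blanks: bystander, not to be disturbed: small stack of plain metal plates, 53 x 34 x 14 mm, lying in front of the case. Origin: centre of its underside.
- hex_key: bystander, not to be disturbed: black hex key, 104 mm long, lying in front of the case. Origin: centre of its underside.
- v_block: bystander, not to be disturbed: grey steel V block, 45 x 50 x 34 mm, behind on the right. Origin: centre of its underside.
- label_roll: bystander, not to be disturbed: roll of white labels, 68 mm across, 30 mm high, on the left. Origin: centre of its underside.
- steel_dish: bystander, not to be disturbed: small steel dish, 68 mm across, 24 mm high, on the left. Origin: centre of its underside.
Things that resemble listed ones, but are neither listed nor needed, are in the scene too. Of the things that look like the part that bears gauge_mid, take the one that is farthest to the robot's left at the start.

How it is judged:
On the way, in this order (a step that is already met when the one before it is completed fails the run):
1. the gauge lies flat in the pocket while the lid is still open (angle between gauge_mid's own z axis and vertical between 1.45 and 1.69 rad and z of gauge_mid in the frame of gauge_case between 0.01 and 0.02 m and x of gauge_mid in the frame of gauge_case between -0.02 and 0.02 m and y of gauge_mid in the frame of gauge_case between -0.045 and 0.045 m and value of joint lid above 1 rad), for 0.2 s.
2. the lid is fully shut (value of joint lid below 0.05 rad), for 0.2 s.
At the end, for the whole second after the job is handed in: The gauge lies flat (within 7 degrees) on the floor of the case's pocket, at rest, and the lid is shut to within 0.05 rad (about 3 mm at its free edge) (angle between gauge_mid's own z axis and vertical between 1.45 and 1.69 rad and z of gauge_mid in the frame of gauge_case between 0.01 and 0.02 m and x of gauge_mid in the frame of gauge_case between -0.02 and 0.02 m and y of gauge_mid in the frame of gauge_case between -0.045 and 0.045 m and value of joint lid below 0.05 rad and linear speed of focus_gauge below 0.02 m/s); the robot touches nothing.
It fails at once if the gauge is lifted (its centre more than 52 mm above the worktop, where it stands at 41.5 mm, or more than 40 mm once it lies) (height (world z) of gauge_mid above 0.052 m or (angle between gauge_mid's own z axis and vertical above 1.3 rad and height (world z) of gauge_mid above 0.04 m)).
It fails at once if the gauge is carried or knocked out of the case (x of gauge_mid in the frame of gauge_case below -0.03 m or x of gauge_mid in the frame of gauge_case above 0.03 m or y of gauge_mid in the frame of gauge_case below -0.07 m or y of gauge_mid in the frame of gauge_case above 0.07 m).
It fails at once if another thing on the worktop is moved by more than 15 mm (distance of any of tweezers, tag_blanks, hex_key, v_block, label_roll, steel_dish from where it was at the start of the episode above 0.015 m).
It also fails if it takes over 45 s, if anything falls off the work surface, if the arm or the gripper's body presses on something with over 40 N, if the wrist force passes 120 N, or if a joint passes its speed limit or range.

## Working session

There is one attempt and no reset: what is moved stays moved. The work goes in short steps, Python scripts to look and compute and a tool call to move; the robot and the scene stay as the last step left them, time stands still between calls to the robot, and variables do not carry over. Pictures are saved under pics/ and viewed, about 8 in all and at most 12, crops included, and the job is handed in when it is done.

Besides the shell and the picture viewer there is one more tool, called after "Emit:" in YAML: its name, and indented under it one key for each argument. jog_arm: Moves the arm, as the interface text tells. Its arguments: {"type":"object","properties":{"series":{"type":"array","items":{"type":"object","properties":{"tx":{"type":"number"},"ty":{"type":"number"},"tz":{"type":"number"},"rx":{"type":"number"},"ry":{"type":"number"},"rz":{"type":"number"},"hand":{"type":"number"}}}},"newtons":{"type":"number"}},"required":["series"]}

```bash
mkdir -p pics
cat > h.py <<'E'
import numpy as np, cv2
from cell import *
def save(cam,name):
    p,d=read_camera(cam); np.save('pics/'+name+'_d.npy',d); np.save('pics/'+name+'_p.npy',p)
    cv2.imwrite('pics/'+name+'.png',p[:,:,::-1]); return p,d
def w(cam,d,u,v,z=None):
    c=get_calibration(cam); r=np.linalg.inv(c['K'])@[u,v,1]
    R,t=np.array(c['R']),np.array(c['t'])
    if z is None: return R.T@(r*d[v,u]-t)
    o=-R.T@t; q=R.T@r; return o+q*(z-o[2])/q[2]
E
python3 - <<'E'
from h import *
for c in('top','side'): save(c,c+'0'); k=get_calibration(c); print(c,k['K'],-np.array(k['R']).T@k['t'],k['R'])
s=sense(); print(s)
E
```

```text
top [[496.66497826   0.         282.62011111]
 [  0.         496.66497826 211.83505729]
 [  0.           0.           1.        ]] [0.41192363 0.03691594 1.04014881] [[-0.01652711 -0.99985788  0.00332667]
 [-0.9903111   0.01591032 -0.1379521 ]
 [ 0.13787957 -0.00557439 -0.99043331]]
side [[482.38573561   0.         277.4748558 ]
 [  0.         482.38573561 214.36588497]
 [  0.           0.           1.        ]] [1.37966616 0.19006685 0.41930484] [[-0.18344338  0.98277646  0.02233732]
 [ 0.38433079  0.09261579 -0.91853806]
 [-0.90478637 -0.15991481 -0.39470101]]
{'clock': 0.1, 'joint_pos': array([ 1.2065036 ,  0.5082787 , -0.23753604,  1.50103419,  0.12575872,
        1.14887127, -0.15480972]), 'joint_vel': array([-2.30489350e-04, -9.83261488e-04, -7.08591653e-04, -2.12081770e-03,
        8.64893492e-04,  2.56261009e-05, -1.36224627e-03]), 'effort': array([-4.87521436e-03, -6.21836329e+01, -2.19476715e+00, -2.50204307e+01,
        1.25112495e-02,  7.86574295e-03, -4.70812688e-05]), 'tool_pos': array([ 0.28266137, -0.55693785,  0.23050081]), 'orientation': array([ 0.37016188,  0.60313973, -0.36961595,  0.60215172]), 'contact_force': array([ 0.73640018,  0.52670377, -0.68420532]), 'ft_torque': array([-0.02347643,  0.01282677,  0.05279792]), 'opening': 0.08525106984528014}
```

View pics/top0.png

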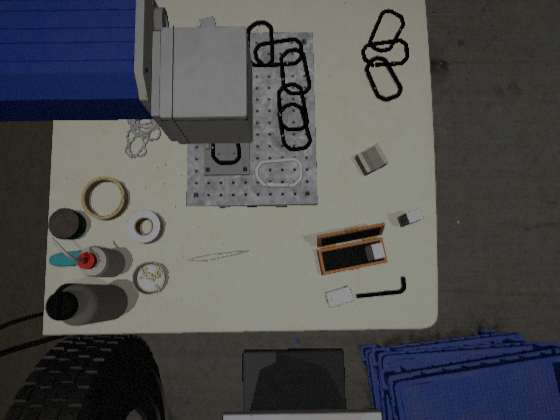

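View pics/side0.png

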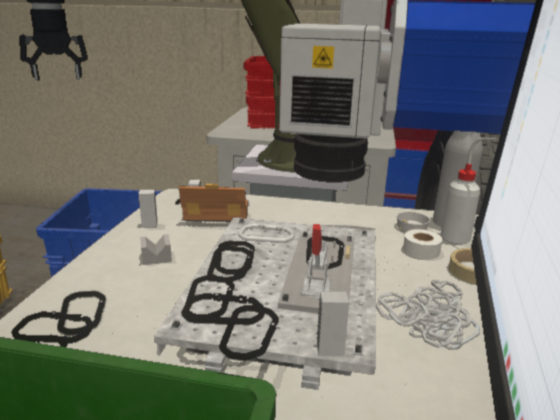

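The top view shows the case at about (352,250), with the gauge standing at its right end (377,250) and the lid leaning behind it. The lookalike stands outside the case at (410,217). The side view shows the back of the lid at (213,204).

Run:
```python
from h import *
p=np.load('pics/top0_p.npy'); d=np.load('pics/top0_d.npy')
cv2.imwrite('pics/c1.png',cv2.resize(p[205:310,305:435,::-1],None,fx=6,fy=5.7,interpolation=cv2.INTER_CUBIC))
p2=np.load('pics/side0_p.npy')
cv2.imwrite('pics/c2.png',cv2.resize(p2[165:270,120:260,::-1],None,fx=5.5,fy=5.5,interpolation=cv2.INTER_CUBIC))
c=get_calibration('top');R=np.array(c['R']);K=np.array(c['K'])
v,u=np.mgrid[0:420,0:560]
P=(np.stack([u,v,np.ones_like(u)],-1)@np.linalg.inv(K).T*d[...,None]-c['t'])@R
np.save('pics/P.npy',P)
roi=(slice(205,310),slice(305,435))
Q=P[roi]
print("heights mm, every 3px"); 
for r in range(215,282,4): print(r,(P[r,312:430:4,2]*1000).round().astype(int))
m=(abs(P[...,2]-.079)<.006)&(u>360)&(u<395)&(v>230)&(v<270)
q=P[m];print(m.sum(),q.mean(0),q.min(0),q.max(0),cv2.minAreaRect((q[:,:2]*1000).astype(np.float32)))
m=(abs(P[...,2]-.032)<.006)&(u>310)&(u<395)&(v>225)&(v<280)
q=P[m];print(m.sum(),q.mean(0),q.min(0),q.max(0),cv2.minAreaRect((q[:,:2]*1000).astype(np.float32)))
m=(P[...,2]>.05)&(u>310)&(u<395)&(v>210)&(v<242)
q=P[m];print(m.sum(),q.mean(0),q.min(0),q.max(0),q[:,2].max())
```

```text
heights mm, every 3px
215 [ 3 -5 -2  1 -3  2  1 -1  1  1 -1 -1  0 -1  0 -2 -3 -4 -1  2  0 -5 -1 57
 76 76 74 74 -1  5]
219 [ 1 -1  2  2  1 -2  0 -2  0 -4  1 -2 -1  2  0 -2 -1  2  1  0  0  0 24 50
 74 77 73 60 -3  2]
223 [-2  0 -2  1  0  2  0  3 -2 -2  0  1 -1  3  0 -3  0 83 84 -1 -3 -3 10 35
 65  1 -2  1  1  0]
227 [ 0 -2  3 -1  0  0  4  3  0 -1 90 91 84 87 86 83 82 76  2  0  2  2  1 -2
  1 -1  3 -1  4  0]
231 [-2  1  0  3  0 -2  1 85 85 85 83 80 80 73 73 68 62 54  0 -3  1  0  0  0
  2  1 -3  3  1  0]
235 [ 3  6 84 84 85 80 79 76 73 70 65 62 58 54 49 40 41  1 -1 -1  1 -2  0 -3
 -3  4  2  2  0  2]
239 [ 1 -2 69 74 68 66 61 57 51 48 45 -2  0 34 34 32 32 31 -2  1 -1 -1  2 -1
 -4  3  0 -2 -1 -2]
243 [-2  0 53 49 47 43  0  4  1 28 34 29 35 18  4  3 79 79 -1  0 -3 -3 -1 -2
  5 -2  1  2 -2  0]
247 [ 4 -1  0 34 32 34 35 31 16 -1  6  3 10  8 46 79 78 78 30 -1 -2 -2  1  2
  2  0 -1  1  0 -1]
251 [-1  4 29  9  3  7  5  4  4  3  7  5  3 -1 36 76 79 77 34  0 -2  4 -1  1
  1  1  4  0 -2  1]
255 [-2  0 33  2  4  3  3  5  1  5  5  4  3  2 24 68 80 79 82 -2 -2  2 -1 -1
 -1  2 -2 -1  2  2]
259 [ 1  1 
[... 447 characters left out ...]
 -1  0
 -1  1  1 -2 -3  0]
279 [ 2  0 -1  3 -2  3 -3 -1  0  1  0  0  0  1  4  1 -1 -1  3 -3 -1  2 -2  7
  1 -1  1  0 -1  2]
180 [ 0.46885361 -0.15013176  0.07887178] [ 0.45277222 -0.16318589  0.07344816] [ 0.50611489 -0.12102744  0.08218116] ((482.5168762207031, -144.95794677734375), (62.282196044921875, 25.279926300048828), 23.308853149414062)
580 [ 0.46406457 -0.10522226  0.03194962] [ 0.42458189 -0.17698304  0.02603695] [ 0.4995852  -0.03906261  0.03799973] ((463.6103515625, -107.93608093261719), (58.044776916503906, 134.53016662597656), 10.041885375976562)
653 [ 0.50124095 -0.09828889  0.09325955] [ 0.41192363 -0.16582892  0.05013296] [0.52201852 0.03691594 1.04014881] 1.0401488126449898
```

View pics/c1.png

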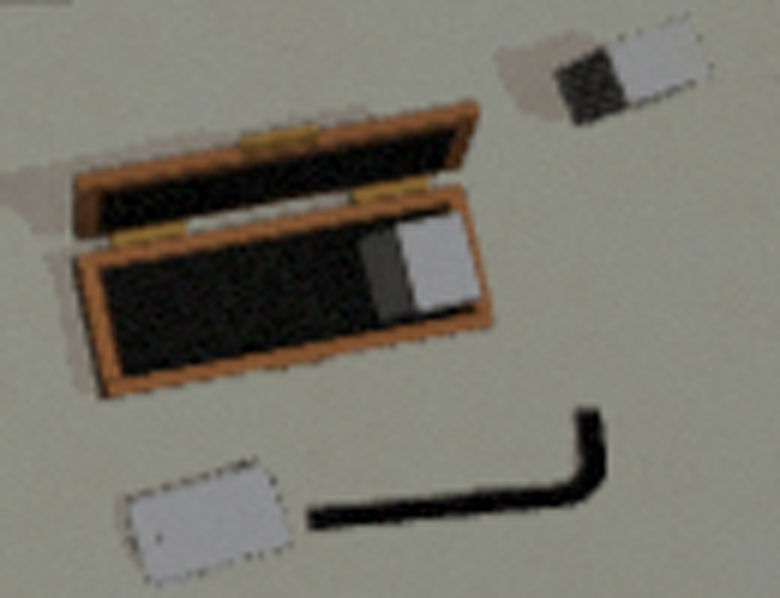

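View pics/c2.png

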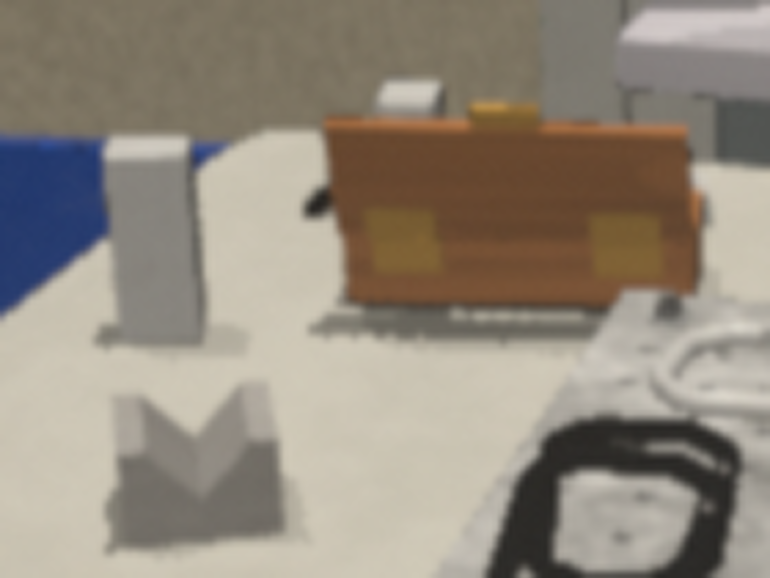

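The crop gives the rim corners clearly, and the lid leans back slightly, with the lookalike well to the right. Next I compute the case pose and the tool-frame distances.

```bash
cat >> h.py <<'E'
from scipy.spatial.transform import Rotation as Ro
def tool(): 
    s=sense(); return s['tool_pos'],Ro.from_quat(s['orientation']).as_matrix()
E
python3 - <<'E'
from h import *
px=lambda a,b:(305+(a+.5)/6-.5,205+(b+.5)/5.7-.5)
for n,a,b,z in [('FL',78,258,.032),('NL',108,393,.032),('NR',492,322,.032),('FR',465,185,.032),('gFL',400,223,.079),('gFR',465,212,.079),('gNR',482,300,.079),('gNL',413,311,.079),('tab',280,135,.088),('lidL',76,178,.086),('lidR',478,104,.086),('look',650,60,.075),('look2',710,65,.075),('key',590,410,.005)]:
    print(n,(w('top',None,*px(a,b),z)*1000).round(1))
P=np.load('pics/P.npy')
d=np.load('pics/top0_d.npy');v,u=np.mgrid[0:420,0:560]
m=(P[...,2]>.05)&(u>310)&(u<386)&(v>215)&(v<241)&(d>0)&(P[...,2]<.12)&~((u>365)&(v>238))
q=P[m]; yaw=np.radians(10); 
X=np.cos(yaw)*q[:,0]+np.sin(yaw)*q[:,1]
k=np.polyfit(q[:,2],X,1); print('lid slope',k, 'angle',np.pi/2+np.arctan(k[0]),q[:,2].max())
p,R=tool(); print(R.round(3))
E
```

```text
FL [473.3 -38.4  32. ]
NL [425.5 -47.2  32. ]
NR [ 448.3 -177.4   32. ]
FR [ 497.2 -170.4   32. ]
gFL [ 480.6 -139.2   79. ]
gFR [ 484.  -160.4   79. ]
gNR [ 454.1 -164.5   79. ]
gNL [ 450.8 -142.1   79. ]
tab [ 510.4 -100.2   88. ]
lidL [497.  -34.4  86. ]
lidR [ 520.1 -164.7   86. ]
look [ 535.7 -224.    75. ]
look2 [ 533.6 -243.6   75. ]
key [ 417.  -215.5    5. ]
lid slope [0.39503    0.44861871] angle 1.9470108938855935 0.09611648360630254
[[-0.001  0.892  0.453]
 [ 0.001  0.453 -0.892]
 [-1.    -0.    -0.002]]
```

Emit:
jog_arm:
  series:
    - {"tx": 30,"ty": 33,"tz": -22,"rx": 0.1,"hand": 0}
    - {"tx": 30,"ty": 66,"tz": -45,"rx": 0.2,"hand": 0}
    - {"tx": 30,"ty": 100,"tz": -67,"rx": 0.293,"hand": 0}
    - {"tx": 30,"ty": 133,"tz": -90,"rx": 0.293,"hand": 0}
    - {"tx": 30,"ty": 166,"tz": -112,"rx": 0.293,"hand": 0}
    - {"tx": 30,"ty": 199,"tz": -135,"rx": 0.293,"hand": 0}
    - {"tx": 30,"ty": 232,"tz": -157,"rx": 0.293,"hand": 0}
    - {"tx": 30,"ty": 265,"tz": -180,"rx": 0.293,"hand": 0}
    - {"tx": 30,"ty": 299,"tz": -202,"rx": 0.293,"hand": 0}
    - {"tx": 30,"ty": 332,"tz": -224,"rx": 0.293,"hand": 0}

```text
invalid input at $.series[0]: expected keys tx, ty, tz, rx, ry, rz, hand
```

Emit:
jog_arm:
  series:
    - {"tx": 30,"ty": 33,"tz": -22,"rx": 0.1,"ry": 0,"rz": 0,"hand": 0}
    - {"tx": 30,"ty": 66,"tz": -45,"rx": 0.2,"ry": 0,"rz": 0,"hand": 0}
    - {"tx": 30,"ty": 100,"tz": -67,"rx": 0.293,"ry": 0,"rz": 0,"hand": 0}
    - {"tx": 30,"ty": 133,"tz": -90,"rx": 0.293,"ry": 0,"rz": 0,"hand": 0}
    - {"tx": 30,"ty": 166,"tz": -112,"rx": 0.293,"ry": 0,"rz": 0,"hand": 0}
    - {"tx": 30,"ty": 199,"tz": -135,"rx": 0.293,"ry": 0,"rz": 0,"hand": 0}
    - {"tx": 30,"ty": 232,"tz": -157,"rx": 0.293,"ry": 0,"rz": 0,"hand": 0}
    - {"tx": 30,"ty": 265,"tz": -180,"rx": 0.293,"ry": 0,"rz": 0,"hand": 0}
    - {"tx": 30,"ty": 299,"tz": -202,"rx": 0.293,"ry": 0,"rz": 0,"hand": 0}
    - {"tx": 30,"ty": 332,"tz": -224,"rx": 0.293,"ry": 0,"rz": 0,"hand": 0}

```text
clock: 0.93
tool_pos: [0.478, -0.2053, 0.2012]
orientation: [0.454, 0.542, -0.454, 0.542]
contact_force: [0.9, -0.2, 0.1]
opening: 0.0004
```

Emit:
jog_arm:
  series:
    - {"tx": 40,"ty": 0,"tz": 0,"rx": 0,"ry": 0,"rz": 0,"hand": 0}
    - {"tx": 80,"ty": 0,"tz": 0,"rx": 0,"ry": 0,"rz": 0,"hand": 0}
    - {"tx": 115,"ty": 0,"tz": 0,"rx": 0,"ry": 0,"rz": 0,"hand": 0}
    - {"tx": 134,"ty": 0,"tz": 0,"rx": 0,"ry": 0,"rz": 0,"hand": 0}
    - {"tx": 134,"ty": 0,"tz": 0,"rx": 0,"ry": 0,"rz": 0,"hand": 0}

```text
clock: 1.35
tool_pos: [0.4748, -0.206, 0.0632]
orientation: [0.453, 0.545, -0.455, 0.54]
contact_force: [-0.1, 0.4, 0.7]
opening: 0.0001
```

Run:
```python
from h import *
p,R=tool(); print(p,R.round(3))
C=np.array([461.1,-108.4]);ex=np.array([.985,.175]);ey=np.array([-.175,.985])
q=p[:2]*1000-C; print('case xy',q@ex,q@ey)
save('top','top1'); P=np.load('pics/top1_p.npy'); S,_=save('side','side1')
a=cv2.resize(P[190:300,300:440,::-1],(560,440),interpolation=cv2.INTER_CUBIC)
cv2.imwrite('pics/c3.png',a)
```

```text
[ 0.47478981 -0.20604124  0.06323183] [[-0.007  0.984  0.176]
 [ 0.003  0.176 -0.984]
 [-1.    -0.007 -0.004]]
case xy -3.6027525722624865 -98.5723340106071
```

View pics/side1.png

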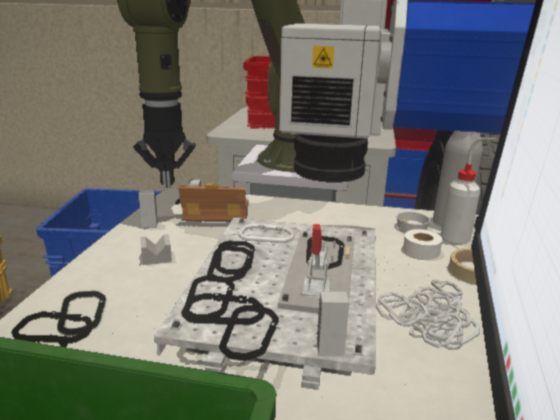

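The gripper is closed behind the standing gauge, clear of the lookalike. Push in +y.

Emit:
jog_arm:
  series:
    - {"tx": -4,"ty": 2,"tz": -10,"rx": 0,"ry": 0,"rz": 0,"hand": 0}
    - {"tx": -4,"ty": 2,"tz": -20,"rx": 0,"ry": 0,"rz": 0,"hand": 0}
    - {"tx": -4,"ty": 2,"tz": -26,"rx": 0,"ry": 0,"rz": 0,"hand": 0}
    - {"tx": -4,"ty": 2,"tz": -31,"rx": 0,"ry": 0,"rz": 0,"hand": 0}
    - {"tx": -4,"ty": 2,"tz": -36,"rx": 0,"ry": 0,"rz": 0,"hand": 0}
    - {"tx": -4,"ty": 2,"tz": -40,"rx": 0,"ry": 0,"rz": 0,"hand": 0}
    - {"tx": -4,"ty": 2,"tz": -44,"rx": 0,"ry": 0,"rz": 0,"hand": 0}
    - {"tx": -4,"ty": 2,"tz": -48,"rx": 0,"ry": 0,"rz": 0,"hand": 0}
    - {"tx": -4,"ty": 2,"tz": -52,"rx": 0,"ry": 0,"rz": 0,"hand": 0}
    - {"tx": -4,"ty": 2,"tz": -56,"rx": 0,"ry": 0,"rz": 0,"hand": 0}

```text
clock: 2.28
tool_pos: [0.4696, -0.1515, 0.0712]
orientation: [0.454, 0.542, -0.454, 0.542]
contact_force: [-0.8, -0.0, 0.2]
opening: 0.0003
```

Run:
```python
from h import *
p,R=tool(); s=sense(); print(p,s['contact_force'])
C=np.array([461.1,-108.4]);ex=np.array([.985,.175]);ey=np.array([-.175,.985])
q=p[:2]*1000-C; print('case xy',q@ex,q@ey)
P,_=save('top','top2'); S,_=save('side','side2')
a=cv2.resize(P[190:300,300:440,::-1],(560,440),interpolation=cv2.INTER_CUBIC)
cv2.imwrite('pics/c4.png',a)
```

```text
[ 0.46957546 -0.15149492  0.07122318] [-0.79740042 -0.04017869  0.22476045]
case xy 0.8067174570946131 -43.93170311025524
```

View pics/c4.png

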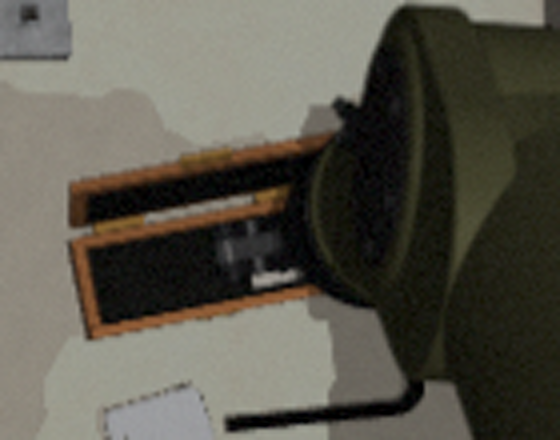

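The gauge (light patch at (275,280) in the crop) appears tilted but not yet down. Push a bit further.

Emit:
jog_arm:
  series:
    - {"tx": 0,"ty": 0,"tz": -3,"rx": 0,"ry": 0,"rz": 0,"hand": 0}
    - {"tx": 0,"ty": 0,"tz": -6,"rx": 0,"ry": 0,"rz": 0,"hand": 0}
    - {"tx": 0,"ty": 0,"tz": -9,"rx": 0,"ry": 0,"rz": 0,"hand": 0}
    - {"tx": 0,"ty": 0,"tz": -11,"rx": 0,"ry": 0,"rz": 0,"hand": 0}
    - {"tx": 0,"ty": 0,"tz": -11,"rx": 0,"ry": 0,"rz": 0,"hand": 0}
    - {"tx": 0,"ty": 0,"tz": -11,"rx": 0,"ry": 0,"rz": 0,"hand": 0}

```text
clock: 2.88
tool_pos: [0.4677, -0.1409, 0.0713]
orientation: [0.454, 0.542, -0.454, 0.542]
contact_force: [-0.5, 0.7, 0.4]
opening: -0.0002
```

Run:
```python
from h import *
p,R=tool(); s=sense(); print(p,s['contact_force'])
P,_=save('top','top3')
a=cv2.resize(P[190:300,300:440,::-1],(560,440),interpolation=cv2.INTER_CUBIC)
cv2.imwrite('pics/c5.png',a)
```

```text
[ 0.46774481 -0.1408665   0.07130339] [-0.53672938  0.73926145  0.35028872]
```

View pics/c5.png

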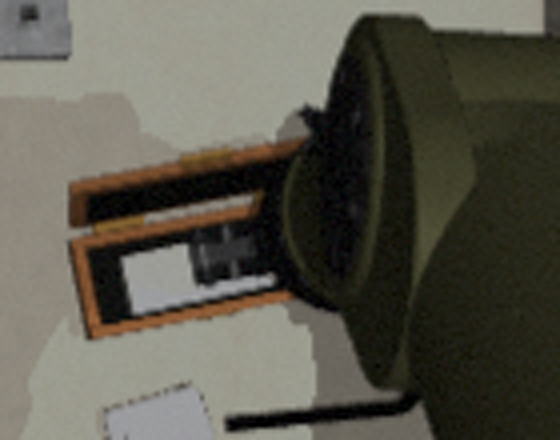

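The gauge now lies flat in the pocket: light rectangle with its left end at crop (125,285), left of the finger. Lift clear, then go over and behind the lid.

Emit:
jog_arm:
  series:
    - {"tx": -35,"ty": 0,"tz": 0,"rx": 0,"ry": 0,"rz": 0,"hand": 0}
    - {"tx": -72,"ty": 0,"tz": 0,"rx": 0,"ry": 0,"rz": 0,"hand": 0}
    - {"tx": -90,"ty": 15,"tz": -9,"rx": 0,"ry": 0,"rz": 0,"hand": 0}
    - {"tx": -90,"ty": 45,"tz": -27,"rx": 0,"ry": 0,"rz": 0,"hand": 0}
    - {"tx": -90,"ty": 75,"tz": -45,"rx": 0,"ry": 0,"rz": 0,"hand": 0}
    - {"tx": -90,"ty": 90,"tz": -53,"rx": 0,"ry": 0,"rz": 0,"hand": 0}
    - {"tx": -90,"ty": 90,"tz": -53,"rx": 0,"ry": 0,"rz": 0,"hand": 0}

```text
clock: 3.52
tool_pos: [0.5502, -0.0691, 0.1615]
orientation: [0.454, 0.543, -0.451, 0.544]
contact_force: [1.0, 1.4, 0.9]
opening: 0.0002
```

Run:
```python
from h import *
p,R=tool(); s=sense(); print(p,s['contact_force'])
C=np.array([461.1,-108.4]);ex=np.array([.985,.175]);ey=np.array([-.175,.985])
q=p[:2]*1000-C; print('case xy',q@ex,q@ey)
P,_=save('top','top4'); S,_=save('side','side4')
a=cv2.resize(P[190:300,300:440,::-1],(560,440),interpolation=cv2.INTER_CUBIC)
b=cv2.resize(S[90:275,110:350,::-1],(560,432),interpolation=cv2.INTER_CUBIC)
cv2.imwrite('pics/c6.png',cv2.resize(np.vstack([a,b]),(380,592)))
```

```text
[ 0.55015431 -0.06907562  0.16147957] [0.97812464 1.36705794 0.86012187]
case xy 94.6002610416791 23.150013313320514
```

View pics/c6.png

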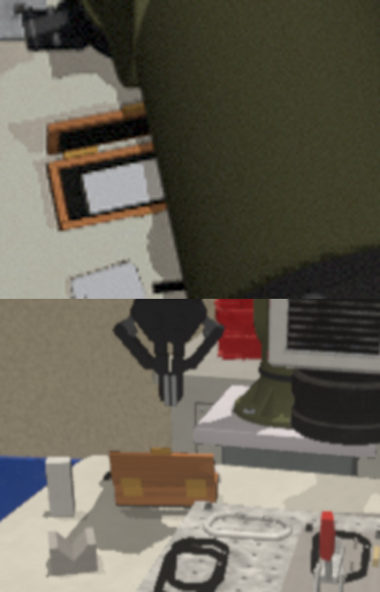

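The gauge lies flat in the pocket, the lid is still open, and the tool is behind the lid. Descend.

Emit:
jog_arm:
  series:
    - {"tx": 30,"ty": 0,"tz": 0,"rx": 0,"ry": 0,"rz": 0,"hand": 0}
    - {"tx": 60,"ty": 0,"tz": 0,"rx": 0,"ry": 0,"rz": 0,"hand": 0}
    - {"tx": 86,"ty": 0,"tz": 0,"rx": 0,"ry": 0,"rz": 0,"hand": 0}
    - {"tx": 86,"ty": 0,"tz": 0,"rx": 0,"ry": 0,"rz": 0,"hand": 0}
    - {"tx": 86,"ty": 0,"tz": 0,"rx": 0,"ry": 0,"rz": 0,"hand": 0}
    - {"tx": 86,"ty": 0,"tz": 0,"rx": 0,"ry": 0,"rz": 0,"hand": 0}

```text
clock: 4.12
tool_pos: [0.5472, -0.0738, 0.0765]
orientation: [0.454, 0.542, -0.454, 0.542]
contact_force: [0.4, -0.0, 1.1]
opening: 0.0001
```

Run:
```python
from h import *
p,R=tool(); s=sense(); print(p,s['contact_force'])
C=np.array([461.1,-108.4]);ex=np.array([.985,.175]);ey=np.array([-.175,.985])
q=p[:2]*1000-C; print('case xy',q@ex,q@ey)
```

```text
[ 0.54724324 -0.07380017  0.07649223] [ 0.35915644 -0.04820744  1.09503966]
case xy 90.90605963439741 19.00576232781268
```

Emit:
jog_arm:
  series:
    - {"tx": 2,"ty": -12,"tz": 0,"rx": 0,"ry": 0,"rz": 0,"hand": 0}
    - {"tx": 2,"ty": -24,"tz": 0,"rx": 0,"ry": 0,"rz": 0,"hand": 0}
    - {"tx": 2,"ty": -31,"tz": 0,"rx": 0,"ry": 0,"rz": 0,"hand": 0}
    - {"tx": 2,"ty": -38,"tz": 0,"rx": 0,"ry": 0,"rz": 0,"hand": 0}
    - {"tx": 2,"ty": -45,"tz": 0,"rx": 0,"ry": 0,"rz": 0,"hand": 0}
    - {"tx": 2,"ty": -52,"tz": 0,"rx": 0,"ry": 0,"rz": 0,"hand": 0}
    - {"tx": 2,"ty": -59,"tz": 0,"rx": 0,"ry": 0,"rz": 0,"hand": 0}
    - {"tx": 5,"ty": -67,"tz": 0,"rx": 0,"ry": 0,"rz": 0,"hand": 0}
    - {"tx": 8,"ty": -73,"tz": 0,"rx": 0,"ry": 0,"rz": 0,"hand": 0}
    - {"tx": 8,"ty": -73,"tz": 0,"rx": 0,"ry": 0,"rz": 0,"hand": 0}

```text
clock: 4.95
tool_pos: [0.4729, -0.0861, 0.0665]
orientation: [0.453, 0.543, -0.455, 0.541]
contact_force: [0.8, -0.4, -0.8]
opening: -0.0
```

Run:
```python
from h import *
p,R=tool(); s=sense(); print(p,s['contact_force'])
C=np.array([461.1,-108.4]);ex=np.array([.985,.175]);ey=np.array([-.175,.985])
q=p[:2]*1000-C; print('case xy',q@ex,q@ey)
S,_=save('side','side5')
cv2.imwrite('pics/c7.png',cv2.resize(S[120:260,120:310,::-1],(760,560),interpolation=cv2.INTER_CUBIC))
```

```text
[ 0.47290564 -0.08614263  0.06653994] [ 0.76652113 -0.35742548 -0.81506753]
case xy 15.523593292673597 19.857525340045754
```

View pics/c7.png

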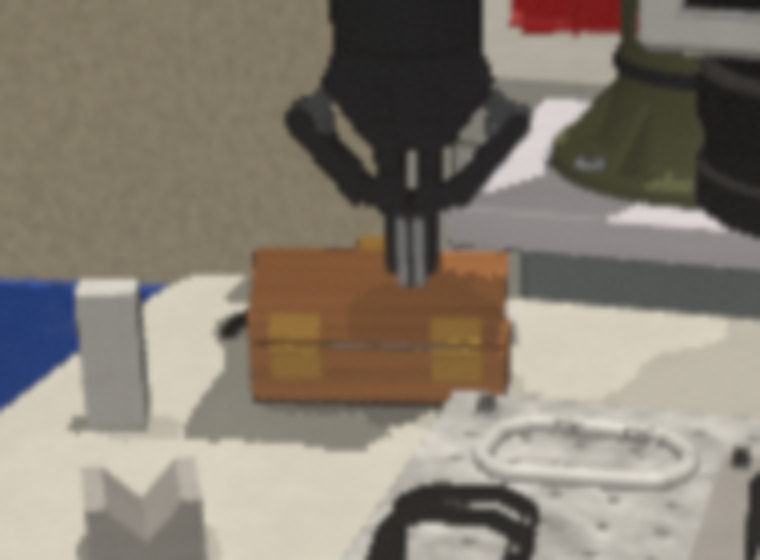

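The lid leans over toward the robot at roughly 50°, fingertip on its back at (412,280). Continue the arc down.

Emit:
jog_arm:
  series:
    - {"tx": 4,"ty": -6,"tz": 0,"rx": 0,"ry": 0,"rz": 0,"hand": 0}
    - {"tx": 9,"ty": -11,"tz": 0,"rx": 0,"ry": 0,"rz": 0,"hand": 0}
    - {"tx": 14,"ty": -15,"tz": 0,"rx": 0,"ry": 0,"rz": 0,"hand": 0}
    - {"tx": 19,"ty": -17,"tz": 0,"rx": 0,"ry": 0,"rz": 0,"hand": 0}
    - {"tx": 24,"ty": -19,"tz": 0,"rx": 0,"ry": 0,"rz": 0,"hand": 0}
    - {"tx": 28,"ty": -21,"tz": 0,"rx": 0,"ry": 0,"rz": 0,"hand": 0}
    - {"tx": 30,"ty": -22,"tz": 0,"rx": 0,"ry": 0,"rz": 0,"hand": 0}
    - {"tx": 30,"ty": -22,"tz": 0,"rx": 0,"ry": 0,"rz": 0,"hand": 0}

```text
clock: 5.67
tool_pos: [0.4544, -0.0894, 0.0387]
orientation: [0.454, 0.541, -0.453, 0.543]
contact_force: [-3.2, 1.1, 23.9]
opening: 0.0004
```

Upward reaction is 24 N at z = 38.7 mm, which matches the shut lid's top at 39 mm. Hold briefly, then lift away.

Emit:
jog_arm:
  series:
    - {"tx": 0,"ty": 0,"tz": 0,"rx": 0,"ry": 0,"rz": 0,"hand": 0}
    - {"tx": 0,"ty": 0,"tz": 0,"rx": 0,"ry": 0,"rz": 0,"hand": 0}
    - {"tx": 0,"ty": 0,"tz": 0,"rx": 0,"ry": 0,"rz": 0,"hand": 0}
    - {"tx": -15,"ty": 0,"tz": 0,"rx": 0,"ry": 0,"rz": 0,"hand": 0}
    - {"tx": -50,"ty": 0,"tz": 0,"rx": 0,"ry": 0,"rz": 0,"hand": 0}
    - {"tx": -90,"ty": 0,"tz": 0,"rx": 0,"ry": 0,"rz": 0,"hand": 0}
    - {"tx": -130,"ty": 0,"tz": 0,"rx": 0,"ry": 0,"rz": 0,"hand": 0}
    - {"tx": -130,"ty": 0,"tz": 40,"rx": 0,"ry": 0,"rz": 0,"hand": 0}
    - {"tx": -130,"ty": 0,"tz": 80,"rx": 0,"ry": 0,"rz": 0,"hand": 0}
    - {"tx": -130,"ty": 0,"tz": 120,"rx": 0,"ry": 0,"rz": 0,"hand": 0}

```text
clock: 6.5
tool_pos: [0.4752, -0.209, 0.1682]
orientation: [0.454, 0.542, -0.453, 0.543]
contact_force: [0.7, -0.3, -0.1]
opening: -0.0001
```

Emit:
jog_arm:
  series:
    - {"tx": 0,"ty": 0,"tz": 40,"rx": 0,"ry": 0,"rz": 0,"hand": 0}
    - {"tx": 0,"ty": 0,"tz": 80,"rx": 0,"ry": 0,"rz": 0,"hand": 0}
    - {"tx": 0,"ty": 0,"tz": 120,"rx": 0,"ry": 0,"rz": 0,"hand": 0}
    - {"tx": 0,"ty": 0,"tz": 160,"rx": 0,"ry": 0,"rz": 0,"hand": 0}
    - {"tx": 0,"ty": 0,"tz": 160,"rx": 0,"ry": 0,"rz": 0,"hand": 0}
    - {"tx": 0,"ty": 0,"tz": 160,"rx": 0,"ry": 0,"rz": 0,"hand": 0}

```text
clock: 7.0
tool_pos: [0.5017, -0.3679, 0.1658]
orientation: [0.455, 0.542, -0.455, 0.541]
contact_force: [1.0, 0.7, 0.5]
opening: 0.0003
```

Run:
```python
from h import *
P,d=save('top','top6'); S,_=save('side','side6')
K=get_calibration('top');v,u=np.mgrid[0:420,0:560]
W=(np.stack([u,v,np.ones_like(u)],-1)@np.linalg.inv(K['K']).T*d[...,None]-K['t'])@np.array(K['R'])
C=np.array([.4611,-.1084]);ex=np.array([.985,.175]);ey=np.array([-.175,.985])
x=(W[...,:2]-C)@ex;y=(W[...,:2]-C)@ey
m=(abs(x)<.02)&(abs(y)<.06)&(d>0)&(W[...,2]<.12); k=np.polyfit(x[m],W[m][:,2],1); print(m.sum(),'slope',k, np.median(W[m][:,2]))
a=cv2.resize(P[190:310,300:440,::-1],(560,480),interpolation=cv2.INTER_CUBIC)
b=cv2.resize(S[120:260,120:310,::-1],(560,413),interpolation=cv2.INTER_CUBIC)
cv2.imwrite('pics/c8.png',cv2.resize(np.vstack([a,b]),(376,600)))
p0=np.load('pics/top0_p.npy').astype(int)
df=(abs(P.astype(int)-p0).sum(2)>90); print([(n,int(df[s].sum())) for n,s in {'left':np.s_[170:325,40:255],'front':np.s_[275:310,322:410],'vblk':np.s_[140:180,350:390]}.items()])
```

```text
1184 slope [0.00380962 0.03893287] 0.03897394377018405
[('left', 0), ('front', 0), ('vblk', 0)]
```

View pics/c8.png

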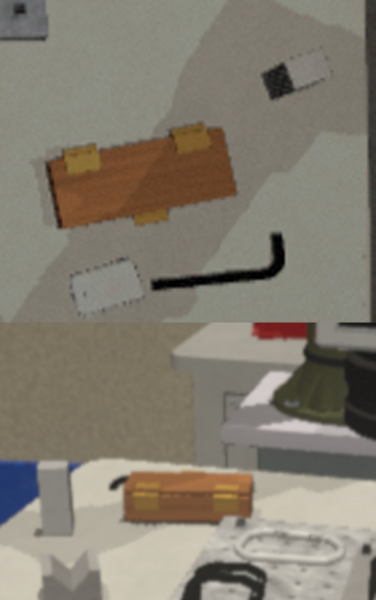

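The lid is shut flat (tilt 0.004 rad, top at 39.0 mm) and the other things look unmoved. Handing in.

```bash
python3 -c "
from cell import *
print(sign_off())"
```

```text
the job is handed in; nothing more can be done
None
```

The gauge is lying flat in its pocket with the lid shut on it, and I handed the job in at about 7 s on the robot's clock. With the fingers closed, I pushed the gauge over along the case. I then lifted clear, went behind the lid, pushed it over in an arc and pressed it shut with about 24 N at the fingertip. Nothing was grasped.

- **Gauge:** the top picture taken before closing showed it lying in the pocket with the lid still open. I judged this by eye; its pose was not measured, and it cannot be seen now that the lid is shut.
- **Lid:** the depth image shows it tilted 0.004 rad, with its top 39.0 mm above the worktop, so it is fully shut.
- **Other things on the worktop:** comparing the before and after pictures showed no change around the tweezers, label roll, dish, plates, hex key or V block.
- **Robot:** the arm ended well clear of everything.

No check failed or disagreed. `sign_off()` gives no verdict, so I have no result from the judge.

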